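# Swing a bottle carrier home against its stop and draw the latch

### The job

The blue two-bottle carrier has been swung out from the turbidity reader for loading: push it gently by the steel plate at its free corner, so that it turns about its pivot screw until it bears on the brass stop screw. Then turn the latch by its black knob until the hook has caught the keeper pin and pulls the carrier snugly against the stop, finger tight and no tighter, and leave it so. Keep the bottles in the carrier upright and do not disturb those standing beside it.

Things in the scene. Friction and masses are not known exactly. Their poses are not given: they have to be found in the camera images.
- dock: Fixed aluminium base plate, 255 x 272 mm, top at z = 12 mm; its place and heading vary. Origin: on the pivot screw's axis, underside of the plate. Its x points to the white reader (x over 50, y 23 to 151, up to z = 98 mm), its y along the carrier when home. Pivot screw head: 21 mm wide, top at z = 33 mm.
- carrier: Blue carrier, 72 mm wide, 0.35 to 0.65 kg, held down on the plate by the pivot screw's head. Origin: pivot hole, underside (z = 12 mm). At home its axes are the dock's; it starts turned 0.28 to 0.50 rad anticlockwise from above and must turn clockwise. Own frame: bottle box x -36 to 36, y 20 to 154, walls to z = 52 mm; tab (12 mm thick) y 154 to 206, x -36 to 18 mm.
- push_plate (a point): Centre of the outer (-x) face of the upright steel push plate on the tab's front edge, at (-36, 182, 35) mm in the carrier's frame: 46 mm wide along y, from 12 to 58 mm above the carrier's underside, so up to 70 mm above the worktop. Pushing here along dock +x takes 1 to 5 N to slide the carrier round.
- keeper_pin (a point): Top centre of the keeper pin: an upright pin with a black rubber sleeve, 10 mm thick, on the carrier's tab at (10, 190) mm in the carrier's frame, top 36 mm above the underside (48 mm above the worktop). The latch hook passes round its side away from the reader.
- stop_block: Dark steel block, 20 x 18 x 14 mm, at dock (46, 166, 12) mm; origin under its centre. Its brass stop screw (8 mm, axis 7 mm up) points to dock -x and meets the tab's rear edge. The screw's setting is not measured: tip at dock x 14.5 to 21.5 mm, so the carrier is home at a heading of -0.025 to +0.02 rad. Rigid stop: feel for it slowly; 20 N on the push plate is too hard.
- latch_post: Upright post of the draw latch, fixed on the plate at dock (36, 190) mm; origin on its axis at the plate's top. It carries the steel hook with handle, 30 to 40 mm above the worktop, above the tab.
- latch (a joint): Latch angle about its post, rad: 0 = open (starts 0 to 0.1), closes anticlockwise from above, end 1.5. The hook passes the pin at about 0.4, then draws it in 13 mm per rad, biting anywhere from 0.6 to 1.35 (by the stop screw). Free: 2 to 4 N at the knob; biting: each 1 N more gives 2 to 4 N of pull. It stays where left. Good: 10 to 30 N of pull; under 3 is loose, over 50 too tight.
- latch_knob (a point): Middle of the upright black knob at the end of the latch handle: 18 mm thick, 40 to 76 mm above the worktop (this point: 58 mm), 68 mm from the post's axis. From the post the handle points 0.73 rad + the latch angle anticlockwise from dock x.
- bottle_a: Capped sample bottle, 56 mm thick, 97 mm high, in the carrier's pocket next to the pivot; origin at the centre of its foot, z along its axis. Bottle tops in the carrier are 121 mm above the worktop.
- bottle_b: The same kind of bottle, in the carrier's outer pocket, next to the tab.
- bottle_c: Loose capped sample bottle, 56 x 97 mm, origin under its foot, standing on the worktop to the left of the dock; not to be disturbed.
- bottle_d: Loose capped sample bottle, 56 x 97 mm, origin under its foot, standing on the worktop to the right of the dock; not to be disturbed.
Things that resemble listed ones, but are neither listed nor needed, are in the scene too. What is shaped like the bottle_b but pink is not meant.

How it is judged (in metres and radians):
On the way:
1. the carrier is pushed round until it bears on the stop screw, before the latch touches it (contact force between carrier and stop_block above 1 N and contact force between carrier and latch_post below 0.5 N), for 0.2 s.
At the end, for the whole second after the job is handed in: The carrier is home (heading within 0.035 rad of the dock's), pulled by the latch hook with more than 3 N and bearing on the stop screw with more than 2 N after the robot has let go; both its bottles stand upright (within 0.1 rad) and everything is at rest (contact force between carrier and latch_post above 3 N and contact force between carrier and stop_block above 2 N and angle between the y axis of carrier and the y axis of dock, either way round below 0.035 rad and value of joint latch above 0.5 rad and linear speed of carrier below 0.01 m/s and angle between each of bottle_a, bottle_b's own z axis and vertical below 0.1 rad); the robot touches nothing.
It fails at once if the fingers press on the carrier with more than 20 N (contact force between the fingers and carrier above 20 N).
It fails at once if the latch is overtightened (pulls the carrier with more than 50 N) (contact force between carrier and latch_post above 50 N).
It fails at once if a bottle in the carrier tips (angle between any of bottle_a, bottle_b's own z axis and vertical above 0.35 rad).
It fails at once if a bottle beside the dock is pushed away or tipped (distance of any of bottle_c, bottle_d from where it was at the start of the episode above 0.02 m or angle between any of bottle_c, bottle_d's own z axis and vertical above 0.3 rad).
It also fails if it takes over 72 s, if anything falls off the work surface, if the arm or the gripper's body presses on something with over 40 N, if the wrist force passes 120 N, or if a joint passes its speed limit or range.

### The arm

A 6-joint arm with a two-finger parallel gripper is mounted at the origin on a cart in front of the work surface, level with it; the furniture and walls round the work are solid. World frame = base frame: x ahead of the robot, y to its left, z up, the work surface at z = 0. Lengths are in mm, angles in rad, forces in N, time in s.
With the tool pointing down it reaches from about 350 to 975 mm from the base axis. Payload 7.1 kg.
Tool frame: the origin (TCP) lies on the front face of the gripper's body, between the roots of the fingers; the fingertips stand 80 mm ahead of it and the grasp point (between the pads) lies 61 mm ahead of it; z points along the fingers, y is the line along which they close (so a half turn about z gives the same grasp; the last joint's range is limited). The gripper opens to 88 mm and grips with 3 to 60 N. Pads are 20 mm wide; open, the fingers measure 115 mm over their backs; the gripper's body (75 mm by 178 mm) begins 61 mm behind the grasp point.
Start: joints at [-1.297, 0.423, 1.63, -0, 1.089, -0.019], TCP at [180.415, -598.378, 302.675] pointing down, gripper open.
Joint ranges: [-3, 3], [-0.9, 2.11], [0.09, 2.58], [-1.31, 4.45], [0.11, 2.69], [-2.54, 2.54]. Speed limits (rad/s): [2.39, 2.39, 3.01, 3.14, 3.14, 3.14].

### API

Orientations are given as a rotation vector (axis times angle).
In Python, from workcell import readout, vision, close_job gives the robot as it stands.
- The arm moves only by the tool servo_tool, never from a script. Its argument "plan" is a list that holds one entry, the list of rows, each a list of 7 numbers: the gripper command: -1 is fully open, 1 is shut, values between are in proportion, then the shift along the world's x, y, z in units of 40 mm (1.0 is 40 mm), then the turn, a rotation vector about the world's x, y, z in units of 5 degrees (1.0 is 5 degrees). A call has 1 to 5 rows; each row shifts and turns the commanded pose from where the row before left it; what a row does not reach is not made up. A row lasts 1/12 s, in which the tool goes at most 41.7 mm and 7.16 degrees, less where a joint would pass 70% of its speed; a pose out of reach is approached as far as the arm can. A call is refused whole if a number of a shift passes 1 or a number of a turn 1, either way. A call with a gripper value outside its range is refused whole. The fingers move at their own pace and stop on an object; the grip force is fixed at half the most. Time passes only in rows, so rows that do not move let the fingers close. It gives the time, the measured TCP pose, the force, the opening and the grip force at its end, in the units of the state.
- readout.get_obs(): the state, without advancing time (a new reading comes with each control period).
- vision.get_image(name): name is "side" or "top"; returns the picture (480x640x3 uint8, red, green, blue); there is no depth.
- vision.camera_params(name): a dict with "fx", "fy", "cx", "cy" (pixels), "D" ([k1, k2, p1, p2, k3] as OpenCV has them; the pictures are not rectified), "rvec" (rotation vector, rad) and "tvec" (3), from world to camera coordinates, as OpenCV has them. Camera axes: x right, y down, z forward; pixel columns grow to the right and rows downward; lengths in mm; the calibration is good to about 2 mm. A picture is of the moment at which its call begins. camera_params takes no time and is no camera call.
- close_job(): hands the job in; it is judged then, once.
The state is a dict: "t": time; "qpos": joint angles; "qvel": joint speeds; "joint_torque": joint torques, N m; "ee_pos": TCP position; "orientation": TCP orientation; "ft_force": force on the tool from outside, world axes, zero at the start; "moment": the same for the moment, N m; "width": finger opening in mm; "grasp_force": force on a finger pad.
Only numpy, scipy, OpenCV 4.12 (cv2) and the standard library are available. Lean on these libraries where they do the work, as an engineer would, in place of code of your own. Each camera call takes 0.05 s, during which the arm holds its last target. There are 200 camera calls.

## Working session

There is one attempt and no reset: what is moved stays moved. The work goes in short steps, Python scripts to look and compute and a tool call to move; the robot and the scene stay as the last step left them, time stands still between calls to the robot, and variables do not carry over. Pictures are saved under pics/ and viewed, at most 10 in all, crops included, and the job is handed in when it is done.

Besides the shell and the picture viewer there is one more tool, called as name(argument=value, ...), one argument or row to a line, values as JSON. servo_tool: Moves the arm, as the interface text tells. Its arguments: {"type":"object","properties":{"plan":{"type":"array"}},"required":["plan"]}

```bash
ls; mkdir -p pics; python3 - <<'E'
from workcell import readout, vision
import cv2
for n in ("top","side"):
    im=vision.get_image(n); cv2.imwrite(f"pics/{n}0.png",im[:,:,::-1]); print(n,vision.camera_params(n))
print(readout.get_obs())
E
```

```text
pics
top {'fx': 534.5995739811144, 'fy': 534.5995739811144, 'cx': 311.78633855093824, 'cy': 242.14825106311858, 'D': array([-0.01927557,  0.        ,  0.        ,  0.        ,  0.        ]), 'rvec': array([ 2.16469022, -2.15344207,  0.16533237]), 'tvec': array([ -19.8613076 ,  522.44992686, 1120.30256299])}
side {'fx': 493.33778500448153, 'fy': 493.33778500448153, 'cx': 316.2940827476504, 'cy': 231.60934881455742, 'D': array([-0.09668002,  0.        ,  0.        ,  0.        ,  0.        ]), 'rvec': array([ 0.7881454 , -2.36225704,  1.3622701 ]), 'tvec': array([412.8904113 , 198.06123604, 932.37690381])}
{'t': 0.1, 'qpos': array([-1.29699822e+00,  4.23803900e-01,  1.63058939e+00, -1.06876053e-05,
        1.08866202e+00, -1.90013681e-02]), 'qvel': array([ 0.00059355, -0.00176506, -0.00195989, -0.00026585,  0.00070127,
       -0.00070708]), 'joint_torque': array([ 1.76496851e-04, -5.45612526e+01, -2.74323767e+01,  6.45030895e-02,
        1.88035879e-02, -4.38706616e-05]), 'ee_pos': array([ 180.310199  , -598.01017383,  301.96422616]), 'orientation': array([-3.10655081e+00, -4.58083410e-01,  3.06516396e-04]), 'ft_force': array([-0.53719845, -0.19346471, -0.13933115]), 'moment': array([ 0.02013789, -0.01781725, -0.00461554]), 'grasp_force': 0.0, 'width': 87.66558090191378}
```

View pics/top0.png

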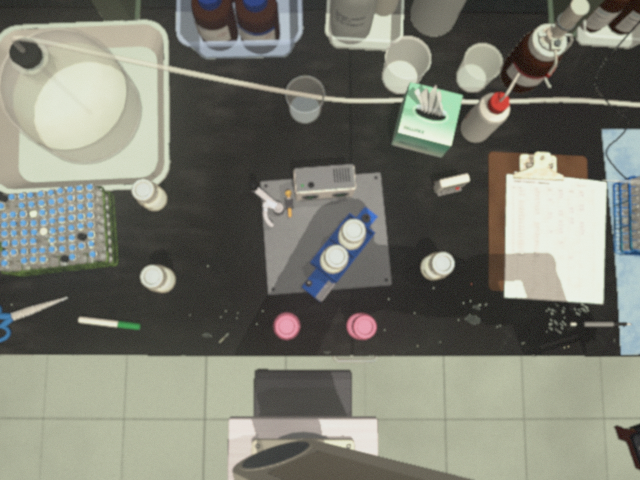

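View pics/side0.png

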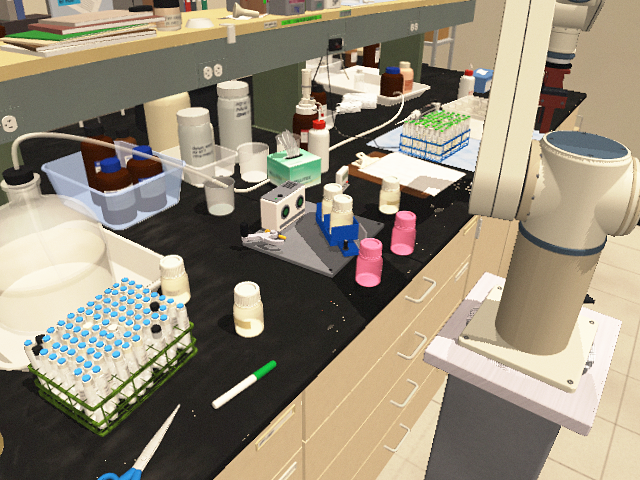

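The top view shows the dock at (325,235), reader at (325,180), carrier running from about (372,215) at the pivot to (320,285) at the tab, and the latch near (268,200). Pink lookalikes are at (287,326) and (361,326). White bottles stand at (157,278), (148,194) and (437,266). I'll enlarge the dock.

```bash
python3 - <<'E'
import cv2
a=cv2.imread("pics/top0.png")[155:305,240:400]; cv2.imwrite("pics/c1.png",cv2.resize(a,None,fx=4,fy=4,interpolation=cv2.INTER_CUBIC)[:600])
a=cv2.imread("pics/side0.png")[170:290,225:385]; cv2.imwrite("pics/c2.png",cv2.resize(a,None,fx=5,fy=5,interpolation=cv2.INTER_CUBIC))
E
```

```text
(no output)
```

View pics/c1.png

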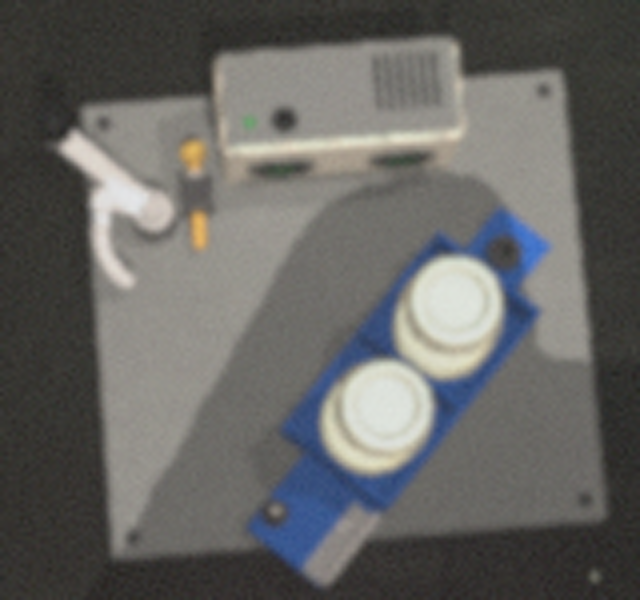

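View pics/c2.png

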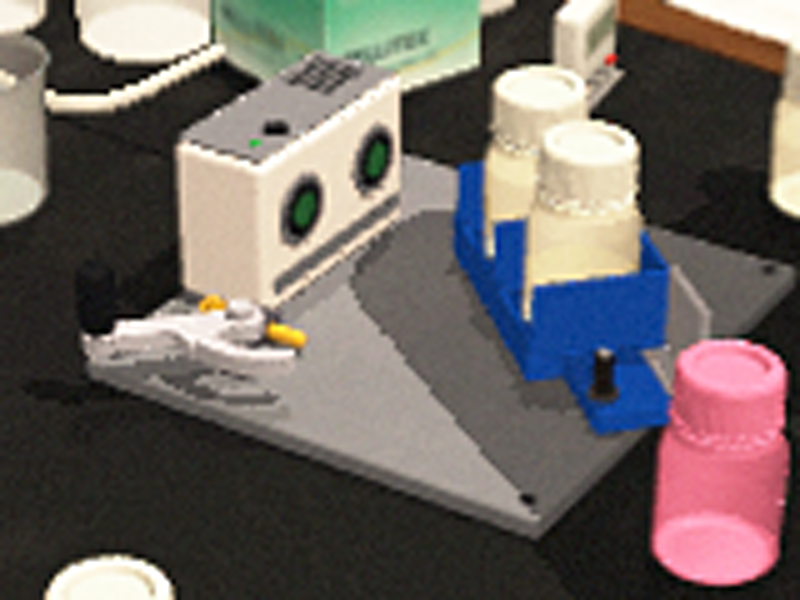

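Candidates: latch knob is the dark upright at top px (255,183), side (244,224). The pin is at top (308,283), side (345.6,240.4). Push plate is the grey slab at top (325–335,281–301). Pivot at top (366,218). These match the description. The pink bottles are decoys. Now I'll cast rays.

```bash
cat > h.py <<'E'
import numpy as np, cv2
from workcell import readout, vision
P={n:vision.camera_params(n) for n in("top","side")}
def ray(n,uv):
    p=P[n]; K=np.array([[p['fx'],0,p['cx']],[0,p['fy'],p['cy']],[0,0,1]])
    q=cv2.undistortPoints(np.array([[uv]],float),K,p['D'])[0,0]; R=cv2.Rodrigues(p['rvec'])[0]
    return -R.T@p['tvec'], R.T@np.array([*q,1])
def onz(n,uv,z):
    c,d=ray(n,uv); return c+d*(z-c[2])/d[2]
def proj(n,X):
    p=P[n]; K=np.array([[p['fx'],0,p['cx']],[0,p['fy'],p['cy']],[0,0,1]])
    return cv2.projectPoints(np.array([X],float),p['rvec'],p['tvec'],K,p['D'])[0][0,0]
def tri(a,b):
    (c,d),(e,f)=ray("top",a),ray("side",b); d/=np.linalg.norm(d); f/=np.linalg.norm(f)
    s=np.linalg.lstsq(np.c_[d,-f],e-c,rcond=None)[0]; x,y=c+s[0]*d,e+s[1]*f
    return (x+y)/2,np.linalg.norm(x-y)
E
python3 - <<'E'
from h import *
np.set_printoptions(precision=1,suppress=True)
c=lambda u,v:(240+u/4,155+v/4)
s=lambda u,v:(225+u/5,170+v/5)
T=[onz("top",c(*q),12)[:2] for q in((82,103),(560,70),(605,520),(112,558))]
print("corners",T)
ux=(T[0]-T[3]+T[1]-T[2]); uy=(T[0]-T[1]+T[3]-T[2]); h=np.arctan2(ux[1],ux[0]); h2=np.arctan2(-uy[0],uy[1]); print("head",h,h2,np.linalg.norm(ux)/2,np.linalg.norm(uy)/2)
piv=onz("top",c(503,252),33); pin,e=tri(c(272,512),s(603,352)); kn,e2=tri(c(58,100),s(97,268))
post=onz("top",c(155,211),42)
print("piv",piv,"pin",pin,e,onz("top",c(272,512),48),"knobtop",kn,e2,"post",post)
h=(h+h2)/2; R=np.array([[np.cos(h),-np.sin(h)],[np.sin(h),np.cos(h)]])
print("h",h,"post pred",piv[:2]+R@[36,190]); 
p=pin[:2]-piv[:2]; a=np.arctan2(p[1],p[0])-h-np.arctan2(190,10); print("carrier angle",a,np.linalg.norm(p),"exp",np.hypot(10,190))
for l in(0,.05,.1): print("knob pred",piv[:2]+R@([36,190]+68*np.array([np.cos(.73+l),np.sin(.73+l)])))
pl,e3=tri(c(368,508),s(680,268)); pl2,e4=tri(c(322,585),s(712,308)); print("plate",pl,e3,pl2,e4)
Rc=lambda a:np.array([[np.cos(a),-np.sin(a)],[np.sin(a),np.cos(a)]])
print("pp",piv[:2]+Rc(h+a)@[-36,182],piv[:2]+Rc(h)@[-36,182])
for n,q in(("wc",(157,278)),("w2",(148,194)),("d",(437,266)),("pink1",(287,326)),("pink2",(361,326))): print(n,onz("top",q,97))
E
```

```text
corners [array([663.8,  97.9]), array([ 685.2, -170.7]), array([ 432.2, -192. ]), array([410.2,  77.3])]
head 0.08258310320281911 0.08040177444470663 254.15364085519118 269.75187683176455
piv [ 576.9 -134.9   33. ] pin [434.9  -8.5  46.5] 2.94503525665826 [433.5  -9.3  48. ] knobtop [649.4 104.9  68.2] 3.909491430149944 post [596.5  54.9  42. ]
h 0.08149243882376286 post pred [597.3  57.4]
carrier angle 0.814759308307748 190.11649633723383 exp 190.26297590440447
knob pred [644.2 106.7]
knob pred [641.6 109. ]
knob pred [639.  111.1]
plate [432.1 -60.3  69.3] 5.686847404155904 [395.1 -34.7  72.2] 1.1527806630980768
pp [412.3 -49.4] [526.2  43.6]
wc [439.  296.5  97. ]
w2 [612.3 322.5  97. ]
d [ 466.6 -272.4   97. ]
pink1 [344.3  32.9  97. ]
pink2 [ 344.9 -115.6   97. ]
```

Post prediction agrees within 3 mm, pin radius is 190.1 against 190.3 expected, and the plate is 269×254 mm, so the dock is found: pivot (577,-135), heading 0.08. The carrier measures about 0.8 rad out, which is more than the stated range, but the geometry is consistent. I'm going to the standoff at (390,-77).

servo_tool(
  plan=[
    [[1,0.375,0.93,0,0,0,0],[1,0.375,0.93,0,0,0,0],[1,0.375,0.93,0,0,0,0],[1,0.375,0.93,0,0,0,0],[1,0.375,0.93,0,0,0,0]],
  ],
)

```text
t: 0.52
ee_pos: [255.5, -410.5, 302.3]
orientation: [-3.107, -0.457, 0.0]
ft_force: [-0.3, -0.8, 1.6]
width: 57.8
grasp_force: 0.0
```

servo_tool(
  plan=[
    [[1,0.375,0.93,0,0,0,0],[1,0.375,0.93,0,0,0,0],[1,0.375,0.93,0,0,0,0],[1,0.375,0.93,0,0,0,0],[1,0.375,0.93,0,0,0,0]],
  ],
)

```text
t: 0.93
ee_pos: [330.4, -224.5, 302.6]
orientation: [-3.108, -0.457, -0.0]
ft_force: [1.5, -0.8, -0.2]
width: 24.4
grasp_force: 0.0
```

servo_tool(
  plan=[
    [[1,0.375,0.93,0,0,0,0],[1,0.375,0.93,0,0,0,0],[1,0.375,0.93,0,0,0,0],[1,0.375,0.93,0,0,0,0],[1,0,0,0,0,0,0]],
  ],
)

```text
t: 1.35
ee_pos: [392.1, -72.4, 302.8]
orientation: [-3.105, -0.468, -0.002]
ft_force: [0.3, -0.6, -0.0]
width: 0.4
grasp_force: 0.0
```

servo_tool(
  plan=[
    [[1,-0.15,-0.2,-0.8,0,0,0],[1,0,0,-0.9,0,0,0],[1,0,0,-0.9,0,0,0],[1,0,0,-0.9,0,0,0],[1,0,0,-0.8,0,0,0]],
  ],
)

```text
t: 1.77
ee_pos: [383.8, -85.8, 129.0]
orientation: [-3.108, -0.458, 0.0]
ft_force: [-0.4, 0.0, -0.8]
width: 0.5
grasp_force: 0.0
```

```bash
python3 - <<'E'
from h import *
o=readout.get_obs(); print(o['ee_pos'],o['ft_force'])
t=vision.get_image("top")[155:305,240:400,::-1]; s=vision.get_image("side")[170:290,250:410,::-1]
cv2.imwrite("pics/d.png",np.hstack([cv2.resize(t,(400,375)),cv2.resize(s,(400,300)) if 0 else cv2.resize(s,(400,375))]))
E
```

```text
[383.80168503 -85.79459538 128.9983587 ] [-0.4112495   0.01756992 -0.83606744]
```

View pics/d.png

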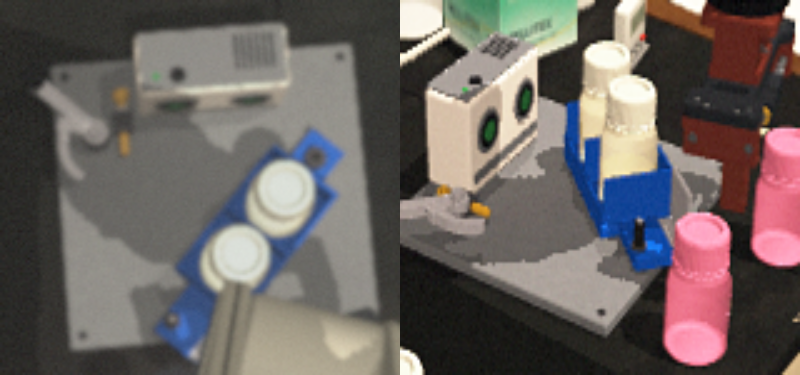

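The picture shows the gripper shut, just off the plate's outer face, with everything else undisturbed. I'm closing in now.

servo_tool(
  plan=[
    [[1,0.09,0.12,0,0,0,0],[1,0.09,0.12,0,0,0,0],[1,0.08,0.1,0,0,0,0],[1,0.06,0.08,0,0,0,0],[1,0.06,0.08,0,0,0,0]],
  ],
)

```text
t: 2.28
ee_pos: [400.9, -65.2, 132.3]
orientation: [3.107, 0.459, 0.006]
ft_force: [0.9, 0.3, 0.5]
width: 0.3
grasp_force: 0.0
```

servo_tool(
  plan=[
    [[1,0.06,0.08,0,0,0,0],[1,0.06,0.08,0,0,0,0],[1,0.06,0.08,0,0,0,0],[1,0.06,0.08,0,0,0,0],[1,0.06,0.08,0,0,0,0]],
  ],
)

```text
t: 2.7
ee_pos: [410.7, -49.3, 130.6]
orientation: [-3.108, -0.459, 0.004]
ft_force: [-3.8, -2.9, 5.6]
width: 0.9
grasp_force: 2.8
```

servo_tool(
  plan=[
    [[1,0.07,0.11,0,0,0,0],[1,0.07,0.11,0,0,0,0],[1,0.07,0.11,0,0,0,0],[1,0.08,0.11,0,0,0,0],[1,0.08,0.11,0,0,0,0]],
  ],
)

```text
t: 3.12
ee_pos: [425.6, -27.3, 130.6]
orientation: [-3.108, -0.459, 0.004]
ft_force: [-4.0, -2.8, 4.1]
width: 0.4
grasp_force: 2.6
```

servo_tool(
  plan=[
    [[1,0.1,0.12,0,0,0,0],[1,0.1,0.12,0,0,0,0],[1,0.1,0.12,0,0,0,0],[1,0.1,0.12,0,0,0,0],[1,0.1,0.11,0,0,0,0]],
  ],
)

```text
t: 3.53
ee_pos: [446.6, -3.6, 130.6]
orientation: [3.108, 0.458, -0.0]
ft_force: [-1.1, -3.0, -0.2]
width: 0.3
grasp_force: 1.3
```

servo_tool(
  plan=[
    [[1,0.1,0.1,0,0,0,0],[1,0.1,0.1,0,0,0,0],[1,0.1,0.09,0,0,0,0],[1,0.1,0.08,0,0,0,0],[1,0.1,0.08,0,0,0,0]],
  ],
)

```text
t: 3.95
ee_pos: [466.7, 14.4, 130.6]
orientation: [-3.108, -0.458, 0.001]
ft_force: [-2.1, -2.9, -0.4]
width: 1.0
grasp_force: 1.2
```

servo_tool(
  plan=[
    [[1,0.08,0.06,0,0,0,0],[1,0.08,0.06,0,0,0,0],[1,0.08,0.05,0,0,0,0],[1,0.08,0.05,0,0,0,0],[1,0.08,0.05,0,0,0,0]],
  ],
)

```text
t: 4.37
ee_pos: [482.6, 25.0, 130.6]
orientation: [-3.108, -0.458, 0.0]
ft_force: [-1.6, -2.3, -0.8]
width: 0.7
grasp_force: 1.2
```

```bash
python3 - <<'E'
from h import *
o=readout.get_obs(); print(o['ee_pos'],o['ft_force'])
t=vision.get_image("top")[155:305,240:400,::-1]; s=vision.get_image("side")[170:290,250:410,::-1]
cv2.imwrite("pics/e.png",np.hstack([cv2.resize(t,(400,375)),cv2.resize(s,(400,375))]))
E
```

```text
[482.60493373  24.97541465 130.63708612] [-1.58509697 -2.34715246 -0.77271651]
```

View pics/e.png

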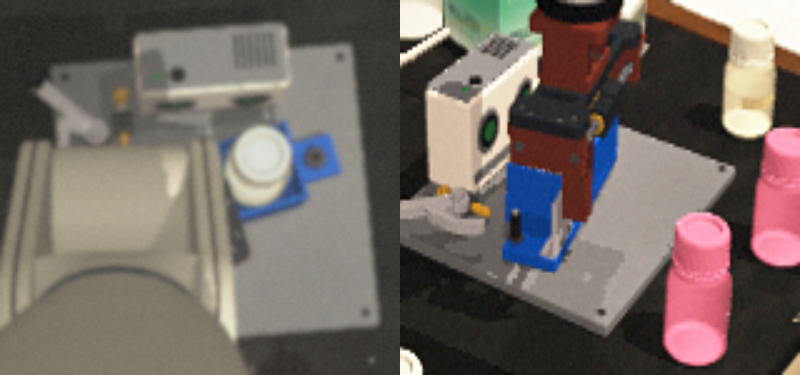

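The carrier is swinging in with the finger on the plate. Bottles are upright and the hook is still open. I'll continue and then feel for the stop.

servo_tool(
  plan=[
    [[1,0.08,0.05,0,0,0,0],[1,0.08,0.05,0,0,0,0],[1,0.07,0.04,0,0,0,0],[1,0.07,0.04,0,0,0,0],[1,0.07,0.03,0,0,0,0]],
  ],
)

```text
t: 4.88
ee_pos: [497.4, 33.4, 130.6]
orientation: [-3.108, -0.458, 0.001]
ft_force: [-2.7, -2.7, -0.1]
width: 0.2
grasp_force: 1.5
```

servo_tool(
  plan=[
    [[1,0.03,0.01,0,0,0,0],[1,0.03,0.01,0,0,0,0],[1,0.03,0.01,0,0,0,0],[1,0.03,0.01,0,0,0,0],[1,0.03,0.01,0,0,0,0]],
  ],
)

```text
t: 5.3
ee_pos: [503.1, 35.3, 130.6]
orientation: [-3.108, -0.458, 0.001]
ft_force: [-2.6, -0.0, -0.1]
width: 0.6
grasp_force: 1.5
```

servo_tool(
  plan=[
    [[1,0.02,0.005,0,0,0,0],[1,0.02,0.005,0,0,0,0],[1,0.02,0.005,0,0,0,0],[1,0.02,0.005,0,0,0,0],[1,0.02,0.005,0,0,0,0]],
  ],
)

```text
t: 5.72
ee_pos: [507.3, 36.3, 130.6]
orientation: [-3.108, -0.458, 0.0]
ft_force: [-3.4, 0.9, 0.3]
width: 0.3
grasp_force: 1.4
```

servo_tool(
  plan=[
    [[1,0.015,0,0,0,0,0],[1,0.015,0,0,0,0,0],[1,0.015,0,0,0,0,0],[1,0.015,0,0,0,0,0],[1,0.015,0,0,0,0,0]],
  ],
)

```text
t: 6.13
ee_pos: [510.2, 36.3, 130.7]
orientation: [-3.108, -0.458, 0.0]
ft_force: [-4.3, 1.8, 0.1]
width: 0.3
grasp_force: 1.5
```

servo_tool(
  plan=[
    [[1,0.015,0,0,0,0,0],[1,0.015,0,0,0,0,0],[1,0.015,0,0,0,0,0],[1,0.01,0,0,0,0,0],[1,0.01,0,0,0,0,0]],
  ],
)

```text
t: 6.55
ee_pos: [512.8, 36.2, 130.7]
orientation: [-3.108, -0.458, 0.0]
ft_force: [-2.5, 2.3, 0.6]
width: 0.8
grasp_force: 1.6
```

servo_tool(
  plan=[
    [[1,0.012,0,0,0,0,0],[1,0.012,0,0,0,0,0],[1,0.012,0,0,0,0,0],[1,0.012,0,0,0,0,0],[1,0.012,0,0,0,0,0]],
  ],
)

```text
t: 6.97
ee_pos: [515.2, 36.2, 130.7]
orientation: [-3.108, -0.458, 0.0]
ft_force: [-3.8, 3.1, -0.1]
width: 0.7
grasp_force: 1.9
```

servo_tool(
  plan=[
    [[1,0.012,0,0,0,0,0],[1,0.012,0,0,0,0,0],[1,0.012,0,0,0,0,0],[1,0.012,0,0,0,0,0],[1,0.012,0,0,0,0,0]],
  ],
)

```text
t: 7.38
ee_pos: [515.9, 36.3, 130.5]
orientation: [-3.107, -0.458, 0.006]
ft_force: [-8.9, 2.7, 7.2]
width: 0.4
grasp_force: 5.0
```

Force has risen to about 9 N and the motion has stalled at x=516, so the carrier is on the stop. I'll hold, then back off.

servo_tool(
  plan=[
    [[1,0,0,0,0,0,0],[1,0,0,0,0,0,0],[1,0,0,0,0,0,0],[1,0,0,0,0,0,0],[1,0,0,0,0,0,0]],
  ],
)

```text
t: 7.8
ee_pos: [515.9, 36.3, 130.5]
orientation: [-3.107, -0.458, 0.006]
ft_force: [-9.5, 2.7, 6.1]
width: 0.4
grasp_force: 4.5
```

servo_tool(
  plan=[
    [[1,-0.1,0,0,0,0,0],[1,-0.4,0,0,0,0,0],[1,-0.6,0,0.2,0,0,0],[1,0,0,0.9,0,0,0],[1,0,0,0.9,0,0,0]],
  ],
)

```text
t: 8.22
ee_pos: [472.2, 35.9, 210.5]
orientation: [3.108, 0.459, -0.004]
ft_force: [1.0, 0.0, 0.2]
width: 0.2
grasp_force: 0.0
```

servo_tool(
  plan=[
    [[1,0.6,0.2,0.5,0,0,0],[1,0.95,0.2,0.1,0,0,0],[1,0.95,0.2,0,0,0,0],[1,0.95,0.2,0,0,0,0],[1,0.95,0.2,0,0,0,0]],
  ],
)

```text
t: 8.63
ee_pos: [652.5, 76.4, 235.9]
orientation: [3.107, 0.458, 0.006]
ft_force: [-0.0, -0.0, -0.0]
width: 0.4
grasp_force: 0.0
```

servo_tool(
  plan=[
    [[1,0.5,0.1,0,0,0,0],[1,0,0,0,0,0,0],[1,0,0,0,0,0,0]],
  ],
)

```text
t: 8.88
ee_pos: [670.5, 80.1, 234.4]
orientation: [3.107, 0.459, 0.002]
ft_force: [-1.0, 0.3, 0.2]
width: 0.3
grasp_force: 0.0
```

```bash
python3 - <<'E'
from h import *
o=readout.get_obs(); print(o['ee_pos'],o['ft_force'])
t=vision.get_image("top")[155:305,240:400,::-1]; s=vision.get_image("side")[170:290,225:385,::-1]
cv2.imwrite("pics/f.png",np.hstack([cv2.resize(t,(400,375)),cv2.resize(s,(400,375))]))
E
```

```text
[670.49571337  80.13359192 234.41412462] [-1.01098077  0.34880402  0.19808917]
```

View pics/f.png

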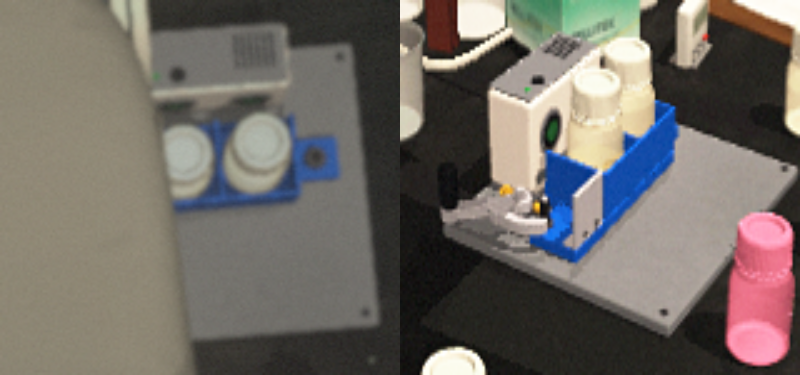

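The carrier is home against the stop with its bottles upright. The knob is still at its start position (side crop 449,180) and the latch is open. I'm descending behind the knob.

servo_tool(
  plan=[
    [[1,0,0,-0.6,0,0,0],[1,0,0,-0.8,0,0,0],[1,0,0,-0.7,0,0,0],[1,0,0,-0.48,0,0,0],[1,0,0,0,0,0,0]],
  ],
)

```text
t: 9.4
ee_pos: [665.9, 79.5, 127.5]
orientation: [-3.108, -0.458, 0.012]
ft_force: [-0.4, 0.1, 0.0]
width: 0.4
grasp_force: 0.0
```

servo_tool(
  plan=[
    [[1,-0.07,0.07,0,0,0,0],[1,-0.07,0.07,0,0,0,0],[1,-0.07,0.07,0,0,0,0],[1,-0.07,0.07,0,0,0,0],[1,0,0,0,0,0,0]],
  ],
)

```text
t: 9.82
ee_pos: [658.2, 92.2, 132.9]
orientation: [-3.108, -0.459, -0.002]
ft_force: [0.3, 0.2, -0.5]
width: 0.4
grasp_force: 0.0
```

servo_tool(
  plan=[
    [[1,-0.04,0.07,0,0,0,0],[1,-0.05,0.07,0,0,0,0],[1,-0.05,0.07,0,0,0,0],[1,-0.06,0.08,0,0,0,0],[1,-0.06,0.07,0,0,0,0]],
  ],
)

```text
t: 10.23
ee_pos: [647.3, 104.9, 131.5]
orientation: [3.106, 0.459, -0.003]
ft_force: [0.7, -6.0, 0.9]
width: 0.5
grasp_force: 2.7
```

servo_tool(
  plan=[
    [[1,-0.05,0.05,0,0,0,0],[1,-0.05,0.05,0,0,0,0],[1,-0.06,0.05,0,0,0,0],[1,-0.06,0.04,0,0,0,0],[1,-0.06,0.04,0,0,0,0]],
  ],
)

```text
t: 10.65
ee_pos: [637.0, 115.2, 131.6]
orientation: [3.108, 0.458, 0.002]
ft_force: [2.2, -2.3, 0.8]
width: 0.4
grasp_force: 1.3
```

servo_tool(
  plan=[
    [[1,-0.026,0.014,0,0,0,0],[1,-0.026,0.014,0,0,0,0],[1,-0.026,0.014,0,0,0,0],[1,-0.026,0.014,0,0,0,0],[1,-0.026,0.014,0,0,0,0]],
  ],
)

```text
t: 11.07
ee_pos: [631.7, 117.9, 131.6]
orientation: [3.108, 0.458, 0.001]
ft_force: [1.9, -3.0, -0.4]
width: 0.1
grasp_force: 1.2
```

servo_tool(
  plan=[
    [[1,-0.026,0.013,0,0,0,0],[1,-0.026,0.013,0,0,0,0],[1,-0.026,0.013,0,0,0,0],[1,-0.026,0.012,0,0,0,0],[1,-0.026,0.012,0,0,0,0]],
  ],
)

```text
t: 11.48
ee_pos: [626.4, 120.5, 131.5]
orientation: [-3.108, -0.458, -0.0]
ft_force: [2.5, -1.3, -0.6]
width: 0.2
grasp_force: 0.9
```

servo_tool(
  plan=[
    [[1,-0.028,0.01,0,0,0,0],[1,-0.028,0.01,0,0,0,0],[1,-0.028,0.01,0,0,0,0],[1,-0.028,0.01,0,0,0,0],[1,-0.028,0.01,0,0,0,0]],
  ],
)

```text
t: 11.9
ee_pos: [620.7, 122.4, 131.5]
orientation: [-3.108, -0.458, 0.0]
ft_force: [1.9, -0.6, 0.4]
width: 0.3
grasp_force: 0.9
```

servo_tool(
  plan=[
    [[1,-0.028,0.008,0,0,0,0],[1,-0.028,0.008,0,0,0,0],[1,-0.028,0.008,0,0,0,0],[1,-0.028,0.008,0,0,0,0],[1,-0.028,0.008,0,0,0,0]],
  ],
)

```text
t: 12.32
ee_pos: [616.3, 123.9, 131.8]
orientation: [3.108, 0.458, 0.005]
ft_force: [6.8, -2.1, -1.4]
width: 0.8
grasp_force: 3.0
```

servo_tool(
  plan=[
    [[1,0,0,0,0,0,0],[1,0,0,0,0,0,0],[1,0,0,0,0,0,0]],
  ],
)

```text
t: 12.57
ee_pos: [616.2, 124.0, 131.8]
orientation: [3.108, 0.458, 0.004]
ft_force: [5.6, -1.7, -1.8]
width: 0.7
grasp_force: 2.4
```

servo_tool(
  plan=[
    [[1,-0.02,0.004,0,0,0,0],[1,0,0,0,0,0,0],[1,0,0,0,0,0,0]],
  ],
)

```text
t: 12.82
ee_pos: [615.6, 124.1, 131.9]
orientation: [3.108, 0.458, 0.005]
ft_force: [6.3, -0.4, -1.6]
width: 0.1
grasp_force: 2.8
```

servo_tool(
  plan=[
    [[1,-0.02,0.004,0,0,0,0],[1,-0.02,0.003,0,0,0,0],[1,0,0,0,0,0,0]],
  ],
)

```text
t: 13.07
ee_pos: [614.4, 124.3, 131.9]
orientation: [3.108, 0.458, 0.007]
ft_force: [7.6, -1.9, -2.2]
width: 0.6
grasp_force: 3.4
```

Force at the knob is 7.8 N against about 2.3 N free, giving roughly 11–22 N of pull, which is in the good range. I'm backing straight off and up.

servo_tool(
  plan=[
    [[1,0.1,-0.02,0,0,0,0],[1,0.4,-0.1,0,0,0,0],[1,0.4,-0.1,0.2,0,0,0],[1,0,0,0.9,0,0,0],[1,0,0,0.9,0,0,0]],
  ],
)

```text
t: 13.48
ee_pos: [647.4, 115.2, 209.7]
orientation: [-3.108, -0.457, 0.011]
ft_force: [0.1, -0.2, 0.9]
width: 0.9
grasp_force: 0.0
```

servo_tool(
  plan=[
    [[1,0,0.9,0.9,0,0,0],[1,0,0.9,0.5,0,0,0],[1,0,0.9,0,0,0,0],[1,0,0.9,0,0,0,0],[1,0,0,0,0,0,0]],
  ],
)

```text
t: 13.9
ee_pos: [647.7, 258.8, 261.4]
orientation: [-3.105, -0.464, -0.0]
ft_force: [1.0, -0.8, -0.7]
width: 0.9
grasp_force: 0.0
```

```bash
python3 - <<'E'
from h import *
o=readout.get_obs(); print(o['t'],o['ee_pos'],o['ft_force'])
t=vision.get_image("top")[155:305,240:400,::-1]; s=vision.get_image("side")[170:290,225:385,::-1]
cv2.imwrite("pics/g.png",np.hstack([cv2.resize(t,(400,375)),cv2.resize(s,(400,375))]))
E
```

```text
13.9 [647.72061409 258.81313629 261.42536429] [ 0.97048575 -0.75070698 -0.6868607 ]
```

View pics/g.png

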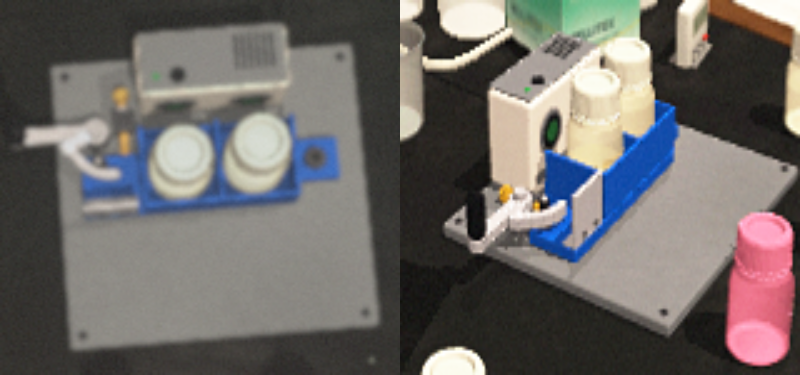

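The hook is round the pin, the carrier is parallel to the reader and bearing on the stop, and the bottles are upright. The robot is clear, so I'm handing in.

```bash
python3 -c "
from workcell import close_job
print(close_job())"
```

```text
the job is handed in; nothing more can be done
None
```

The carrier was pushed home onto the stop screw at about 9 N, then latched to an estimated 11–22 N of pull (worked out from the knob force, not measured directly). The last picture shows its bottles upright and the arm clear, and the job was handed in at about 14 s; no verdict came back.

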